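Switch off the bench shaker at its lever-lock isolator

TASK

The bench shaker is being taken out of use: switch off its isolator, the grey box whose lever wears the yellow collar, which is locked over the green end. Gently pull the collar up along the lever until you feel it come up against its stop (the travel differs from switch to switch, and the lever is free only with the collar near its stop), keep it up while you swing the lever right over to the red end, then let the collar go back down so that the lever is locked there. Do not wrench the switch off its rubber mount or force the lever through its lock, and leave the blue-collared isolator, the jar, the beaker and the tip box alone.

Things in the scene. Friction and masses are not known exactly. Their poses are not given: they have to be found in the camera images.
- isolator: Grey isolator box with the YELLOW collar, fixed to the bench, 150 mm (its x) x 100 mm (its y) x 90 mm high; origin at the centre of its underside, z up. A green bar crosses the top at its -x end, a red bar at its +x end. The lever swings in the box's x-z plane, from 28 deg off vertical towards -x (green) to 28 deg towards +x (red).
- pivot (a point): Centre of the lever's hinge, inside the isolator, 35 mm above the box's underside on its vertical centre line; the hinge axis is the box's y. The bare switch (hinge, lever, collar) sits on a rubber mount in the box.
- collar_center (a point): Centre of the yellow collar: a ribbed plastic cylinder 24 mm in diameter (25 mm over its ribs) and 40 mm long round the steel lever, coaxial with it; its z axis points outward along the lever. With the collar down its centre is 97 mm from the pivot along the lever, its lower rim 77 mm and its upper rim 117 mm; the 10 mm steel lever sticks out above it, its end 133 mm from the pivot. Pinch it across the sides, fingers closing along the box's y.
- lever (a joint): Lever angle, rad: 0 = fully at the green end (start), 0.977 = fully at the red end, 0.489 = upright. Stays where it is left (friction about 1 N at the collar). With the collar down the lock leaves only about 0.05 rad of play at either end.
- collar (a joint): Lift of the collar along the lever, m: 0 = down (home, locking). A spring pushes it down, about 3 N at the bottom, rising 0.085 N per mm. It comes up against a firm stop after a travel of 8 to 24 mm that differs in each switch and cannot be seen; the lever can cross only while the collar is within about 2.5 mm of that stop. About the same lift, measured along the lever, is right for the whole swing.
- mount (a joint): Rise of the whole switch on its rubber mount, m: 0 at rest, about 1 mm for each 4 N of upward pull beyond the first 4 N, which only carry its weight. The plate round the lever rises with it. More than 2.5 mm (about 14 N of upward pull) tears it off.
- isolator_blue: The same box and switch with a BLUE collar, fixed, lever at its green end; origin at the centre of its underside. To be left alone.
- jar_center (a point): Centre of an amber jar, 48 mm diameter, 75 mm high, loose. Leave alone.
- beaker_center (a point): Half-way up the axis of an open glass beaker, 60 mm diameter, 75 mm high, loose. Leave alone.
- tipbox_center (a point): Centre of a blue tip box with clear lid, 82 x 112 x 62 mm, loose. Leave alone.

How it is judged:
On the way, in this order (a step that is already met when the one before it is completed fails the run):
1. the collar is lifted at least 4 mm with the lever still at the green end (value of joint collar above 0.004 m and value of joint lever below 0.25 rad), for 0.1 s.
2. the lever has crossed to the red side with the collar still up (value of joint lever above 0.6 rad and value of joint collar above 0.003 m).
At the end, for the whole second after the job is handed in: The lever is at the red end (joint lever above 0.85 rad) and at rest, the collar is home (lift under 1.5 mm) so that the lever is locked, and the switch sits on its mount (rise under 1 mm) (value of joint lever above 0.85 rad and value of joint collar below 0.0015 m and velocity of joint lever below 0.05 rad/s and value of joint mount below 0.001 m); the robot touches nothing.
It fails at once if the toggle is pulled off its rubber mount: the mount raised more than 2.5 mm (about 14 N of upward pull) (value of joint mount above 0.0025 m).
It fails at once if the lever is forced through its lock with the collar down (value of joint lever between 0.25 and 0.7 rad and value of joint collar below 0.003 m).
It fails at once if the blue-collared isolator is touched with more than 2 N (contact force between any of the fingers, the arm and isolator_blue above 2 N).
It fails at once if the jar, the beaker or the tip box is pushed more than 20 mm or tipped (distance of any of jar_center, beaker_center, tipbox_center from where it was at the start of the episode above 0.02 m or angle between any of jar_center, beaker_center, tipbox_center's own z axis and vertical above 0.4 rad).
It also fails if it takes over 40 s, if anything falls off the work surface, if the arm or the gripper's body presses on something with over 40 N, if the wrist force passes 120 N, or if a joint passes its speed limit or range.

ROBOT

A 6-joint arm with a two-finger parallel gripper is mounted at the origin on the work surface. World frame = base frame: x ahead of the robot, y to its left, z up, the work surface at z = 0. Lengths are in m, angles in rad, forces in N, time in s.
With the tool pointing down it reaches from about 0.325 to 0.9 m from the base axis. Payload 6.1 kg.
Tool frame: the origin (TCP) lies on the centre line of the jaws, within the pads' length; the fingertips stand 22 mm ahead of it and the grasp point (between the pads) lies 3 mm ahead of it (env.nose_length is the distance from the TCP to the fingertips, in m); z points along the fingers, y is the direction in which the jaws open and shut (so a half turn about z gives the same grasp; the last joint's range is limited). The gripper opens to 85 mm and grips with 20 to 120 N. Pads are 22 mm wide; open, the fingers measure 114 mm over their backs; the gripper's body (76 mm by 85 mm) begins 54 mm behind the grasp point. The pads swing forward as they close: fully open they stand 13 mm farther back than shut.
Start: joints at [-1.327, 0.22, 1.526, -0, 1.395, -0.126], TCP at [0.226, -0.583, 0.253] pointing down, gripper open.
Joint ranges: [-2.98, 2.98], [-0.91, 2.08], [0.09, 2.57], [-1.24, 4.39], [0.2, 2.65], [-2.68, 2.68]. Speed limits (rad/s): [2.57, 2.57, 3.01, 3.14, 3.14, 3.14].

INTERFACE

Orientations are given as a unit quaternion [x, y, z, w].
In Python, from bench import env gives the robot as it stands.
- The arm moves only by the tool step_arm, never from a script. Its argument "commands" is a list that holds one entry, the list of rows, each a list of 5 numbers: the shift along the tool's x, y, z in cm, then the turn about the tool's z in degrees, then the finger opening in cm, from 0 to 8.54. In form: [[[tx, ty, tz, twist, jaw], ...]]. A call has 1 to 20 rows; each row is the pose to reach, as a shift and turn from the pose commanded when the call began, along the tool's axes at that moment; what a row does not reach only later rows make up. A row lasts 1/10 s, in which the tool goes at most 50 mm and 8.59 degrees, less where a joint would pass 70% of its speed; a pose out of reach is approached as far as the arm can. A call with a gripper value outside its range is refused whole. The fingers move at their own pace and stop on an object; "grip_force" is the grip in N (left out, the last holds). Time passes only in rows, so rows that repeat a pose let the fingers close. It gives the time, the measured TCP pose, the force and the opening at its end, in the units of the state.
- env.get_state(): the state, without advancing time (a new reading comes with each control period).
- env.snapshot(name): name is "scene" or "top" or "wrist"; returns the picture (384x512x3 uint8, red, green, blue); there is no depth.
- env.camera_info(name): a dict with "intrinsics" (3x3 intrinsics, pixels), "k1" (the pictures are not rectified: a ray, as slopes to the right and down, at radius r is drawn at 1 + k1 r^2 times it, then the intrinsics apply), "camera_from_world" (4x4, takes a point from world to camera coordinates). Camera axes: x right, y up, looking along -z (the intrinsics and any distortion apply to the point x, -y, -z); pixel columns grow to the right and rows downward; lengths in m; the calibration is good to about 2 mm. A picture is of the moment at which its call begins: read the wrist's pose just before it. camera_info takes no time and is no camera call; for the wrist camera it gives the pose at the moment of the call.
- env.finish_job(): hands the job in, once; it reports no verdict.
The state is a dict: "time_s": time; "joint_positions": joint angles; "joint_velocities": joint speeds; "joint_torque": joint torques, N m; "ee_pos": TCP position; "ee_rot": TCP orientation; "force": force on the tool from outside, world axes, zero at the start; "moment": the same for the moment, N m; "opening": finger opening in m.
Only numpy, scipy, OpenCV 4.12 (cv2) and the standard library are available. Lean on these libraries where they do the work, as an engineer would, in place of code of your own. Each camera call takes 0.05 s, during which the arm holds its last target.

## Working session

There is one attempt and no reset: what is moved stays moved. The work goes in short steps, Python scripts to look and compute and a tool call to move; the robot and the scene stay as the last step left them, time stands still between calls to the robot, and variables do not carry over. Pictures are saved under pics/ and viewed, and the job is handed in when it is done.

Besides the shell and the picture viewer there is one more tool, called after "Emit:" as a command line: name --argument value ..., lists and objects as JSON in quotes. step_arm: Moves the arm, as the interface text tells. Its arguments: {"type":"object","properties":{"commands":{"type":"array"},"grip_force":{"type":"number"}},"required":["commands"]}

```bash
ls; mkdir -p pics; python3 - <<'E'
from bench import env
import cv2
s=env.get_state();print(s)
for n in ["scene","top","wrist"]:
    im=env.snapshot(n);cv2.imwrite(f"pics/{n}0.png",im[:,:,::-1])
    i=env.camera_info(n);print(n,i)
E
```

```text
pics
{'time_s': 0.0, 'joint_positions': array([-1.32710375e+00,  2.21203982e-01,  1.52761284e+00, -1.37076498e-05,
        1.39469779e+00, -1.26117489e-01]), 'joint_velocities': array([ 0.00195912, -0.0006193 , -0.00092714,  0.00127975, -0.00025028,
       -0.00117448]), 'joint_torque': array([ 2.04175371e-04, -4.96893704e+01, -3.89395416e+01, -3.36941785e-04,
        1.07988887e-02,  2.08719604e-05]), 'ee_pos': array([ 0.2257447 , -0.58220519,  0.252212  ]), 'ee_rot': array([ 9.82953040e-01,  1.83854285e-01, -6.31959624e-05, -9.58920607e-04]), 'force': array([0.0184943 , 0.09961869, 0.49576692]), 'moment': array([ 0.00632749, -0.00230018,  0.0452314 ]), 'opening': 0.08512138338351295}
scene {'intrinsics': array([[495.35249123,   0.        , 251.56867028],
       [  0.        , 495.35249123, 188.8289158 ],
       [  0.        ,   0.        ,   1.        ]]), 'k1': -0.212421181644637, 'camera_from_world': array([[-0.73037959,  0.6828349 ,  0.01679736,  0.36304443],
       [-0.52502852, -0.57697616,  0.62565451,  0.1992836 ],
       [ 0.43691041,  0.44814619,  0.77991941, -1.72790599],
[... 400 characters left out ...]
875621 ],
       [-0.05912653,  0.00226652,  0.99824792, -1.63860761],
       [ 0.        ,  0.        ,  0.        ,  1.        ]])}
wrist {'intrinsics': array([[294.29498441,   0.        , 257.63854716],
       [  0.        , 294.29498441, 188.2677566 ],
       [  0.        ,   0.        ,   1.        ]]), 'k1': -0.03984836159365988, 'camera_from_world': array([[ 3.61524798e-01, -9.32362323e-01, -5.64364903e-04,
        -6.25075986e-01],
       [ 8.86061368e-01,  3.43759792e-01, -3.11005558e-01,
         4.00234019e-02],
       [ 2.90163871e-01,  1.11936160e-01,  9.50407925e-01,
        -3.79524761e-01],
       [ 0.00000000e+00,  0.00000000e+00,  0.00000000e+00,
         1.00000000e+00]])}
```

View pics/scene0.png

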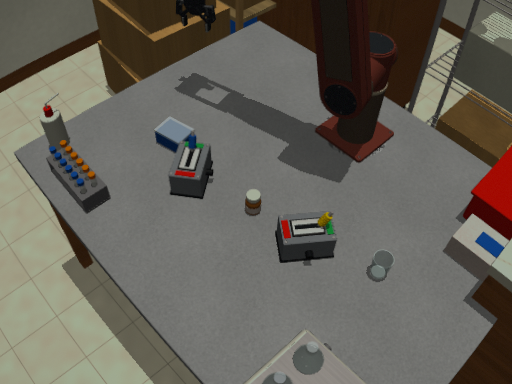

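View pics/top0.png

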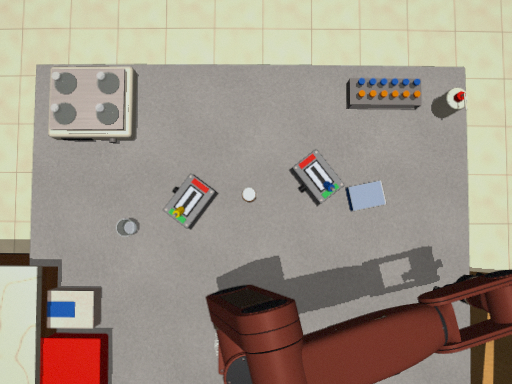

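View pics/wrist0.png

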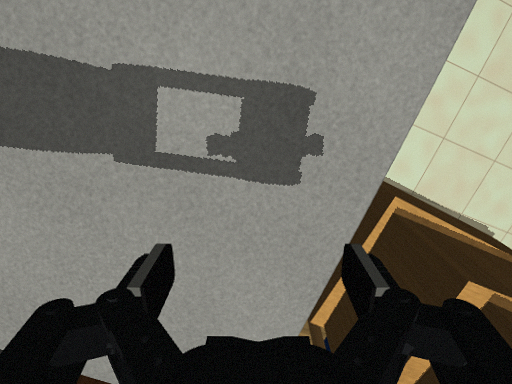

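```bash
cat > h.py <<'E'
import numpy as np,cv2
from bench import env
def ray(n,uv,info=None):
    i=info or env.camera_info(n);K=i["intrinsics"];T=i["camera_from_world"]
    p=cv2.undistortPoints(np.array([[uv]],float),K,np.array([i["k1"],0,0,0.]))[0,0]
    R=T[:3,:3];c=-R.T@T[:3,3];d=R.T@np.array([p[0],-p[1],-1]);return c,d/np.linalg.norm(d)
def onz(n,uv,z,info=None):
    c,d=ray(n,uv,info);return c+d*(z-c[2])/d[2]
def tri(rs):
    A=sum(np.eye(3)-np.outer(d,d) for c,d in rs);b=sum((np.eye(3)-np.outer(d,d))@c for c,d in rs)
    X=np.linalg.solve(A,b);return X,[np.linalg.norm(np.cross(X-c,d)) for c,d in rs]
def proj(n,X,info=None):
    i=info or env.camera_info(n);T=i["camera_from_world"];x=T[:3,:3]@X+T[:3,3]
    a,b=x[0]/-x[2],-x[1]/-x[2];f=1+i["k1"]*(a*a+b*b);K=i["intrinsics"]
    return np.array([K[0,0]*a*f+K[0,2],K[1,1]*b*f+K[1,2]])
E
python3 - <<'E'
from h import *
t=cv2.imread("pics/top0.png")[165:240,150:230];cv2.imwrite("pics/tc.png",cv2.resize(t,None,fx=8,fy=8,interpolation=cv2.INTER_CUBIC)[:600])
t=cv2.imread("pics/scene0.png")[200:270,265:350];cv2.imwrite("pics/sc.png",cv2.resize(t,None,fx=8,fy=8,interpolation=cv2.INTER_CUBIC))
E
```

```text
(no output)
```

View pics/tc.png

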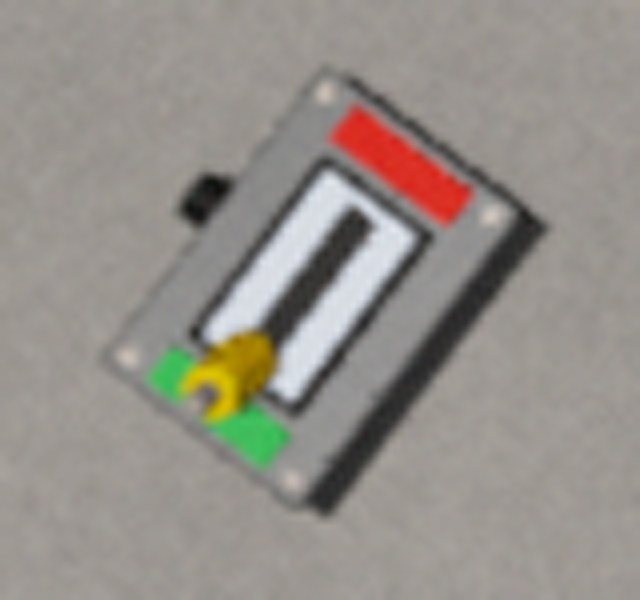

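View pics/sc.png

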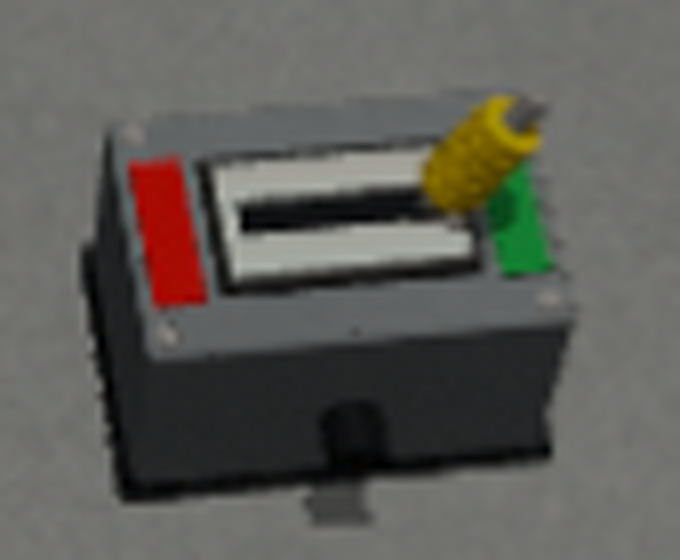

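```bash
python3 - <<'E'
from h import *
T=lambda u,v:(150+(u+.5)/8-.5,165+(v+.5)/8-.5)
S=lambda u,v:(265+(u+.5)/8-.5,200+(v+.5)/8-.5)
P={}
for k,t,s in [("RL",(326,93),(168,335)),("GL",(128,357),(548,298)),("RR",(491,215),(133,135)),("tipcollar",(207,387),(517,118)),("leverroot",(268,335),(440,205))]:
    P[k],e=tri([ray("top",T(*t)),ray("scene",S(*s))]);print(k,P[k].round(4),np.round(e,4))
for k in [(326,93),(491,215),(292,480),(128,357)]:print(onz("top",T(*k),.09).round(4))
c=np.mean([onz("top",T(*k),.09) for k in [(326,93),(491,215),(292,480),(128,357)]],0)
x=P["RL"]-P["GL"];print(c,np.degrees(np.arctan2(x[1],x[0])))
q=[onz("top",T(*k),.09) for k in [(326,93),(491,215),(292,480),(128,357)]]
x=q[0]+q[1]-q[2]-q[3];y=q[0]+q[3]-q[1]-q[2]
print(np.degrees(np.arctan2(x[1],x[0])),np.degrees(np.arctan2(y[1],y[0]))-90,np.linalg.norm(x)/2,np.linalg.norm(y)/2)
print(np.degrees(cv2.minAreaRect(np.float32([[0,0],[1,1],[2,0]]))[2]) if 0 else '')
for k in [(380,170),(320,178)]:pass
print("blue",onz("top",(318,178),.09),"jar",onz("top",(249,194),.075),"beaker",onz("top",(127,227),.04))
from scipy.spatial.transform import Rotation as R
print(R.from_quat(env.get_state()['ee_rot']).as_matrix().round(3))
E
```

```text
RL [0.5505 0.1905 0.0925] [0.001 0.001]
GL [0.4441 0.2686 0.0923] [0.0012 0.0012]
RR [0.5013 0.124  0.0932] [0.0005 0.0005]
tipcollar [0.4299 0.2296 0.1445] [0.0004 0.0004]
leverroot [0.4498 0.2157 0.0981] [0.0039 0.0039]
[0.5501 0.1916 0.09  ]
[0.5011 0.1247 0.09  ]
[0.3945 0.2034 0.09  ]
[0.4435 0.2699 0.09  ]
[0.4723018  0.19739557 0.09      ] -36.252667146736925
-36.35941134403617 -36.275473229397136 0.13243296497781176 0.08274510688505483

blue [ 0.54599707 -0.21969429  0.09      ] jar [0.49438957 0.00247499 0.075     ] beaker [0.38560166 0.40606236 0.04      ]
[[ 0.932  0.361 -0.   ]
 [ 0.361 -0.932  0.002]
 [ 0.    -0.002 -1.   ]]
```

Emit:
step_arm --commands '[[[32.4, -28.2, 0, -60, 8.5], [32.4, -28.2, 0, -60, 8.5], [32.4, -28.2, 0, -60, 8.5], [32.4, -28.2, 0, -60, 8.5], [32.4, -28.2, 0, -60, 8.5], [32.4, -28.2, 0, -60, 8.5], [32.4, -28.2, 0, -60, 8.5], [32.4, -28.2, 0, -60, 8.5], [32.4, -28.2, 0, -60, 8.5], [48.7, -67.5, 0, -122.5, 8.5], [48.7, -67.5, 0, -122.5, 8.5], [48.7, -67.5, 0, -122.5, 8.5], [48.7, -67.5, 0, -122.5, 8.5], [48.7, -67.5, 0, -122.5, 8.5], [48.7, -67.5, 0, -122.5, 8.5], [48.7, -67.5, 0, -122.5, 8.5], [48.7, -67.5, 0, -122.5, 8.5], [48.7, -67.5, 0, -122.5, 8.5], [48.7, -67.5, 0, -122.5, 8.5], [48.7, -67.5, 0, -122.5, 8.5]]]' --grip_force 25

```text
time_s: 2.15
ee_pos: [0.4356, 0.2227, 0.2529]
ee_rot: [0.311, 0.95, -0.001, -0.0]
force: [0.7, -0.4, -0.8]
opening: 0.0853
```

```bash
python3 - <<'E'
from h import *
from scipy.spatial.transform import Rotation as R
s=env.get_state();print(s['time_s'],s['ee_pos'],s['joint_positions'].round(3),s['force'],R.from_quat(s['ee_rot']).as_matrix().round(3))
for n in ["wrist","top","scene"]:
    i=env.camera_info(n);np.savez(f"pics/{n}1",**i)
    cv2.imwrite(f"pics/{n}1.png",env.snapshot(n)[:,:,::-1])
E
```

```text
2.15 [0.43559391 0.22273703 0.2528616 ] [ 3.120e-01 -1.080e-01  1.870e+00 -1.000e-03  1.381e+00 -6.270e-01] [ 0.7154631  -0.39334504 -0.81453259] [[-0.807  0.591 -0.001]
 [ 0.591  0.807 -0.001]
 [ 0.    -0.001 -1.   ]]
```

View pics/wrist1.png

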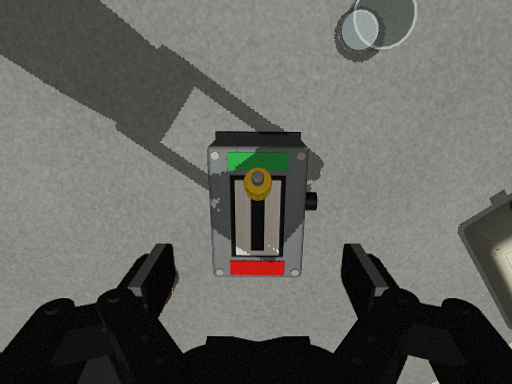

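```bash
python3 - <<'E'
from h import *
i=dict(np.load("pics/wrist1.npz"))
q=[onz("wrist",p,.09,i) for p in [(214.5,155.5),(302,155.5),(220,271.5),(295,271)]]
for a in q:print(a.round(4))
G=(q[0]+q[1])/2;Rr=(q[2]+q[3])/2;x=Rr-G;print(np.mean(q,0),np.degrees(np.arctan2(x[1],x[0])),np.linalg.norm(x),np.linalg.norm(q[1]-q[0]))
print("lever end z.152",onz("wrist",(258,179),.152,i))
im=cv2.imread("pics/wrist1.png")[130:290,190:330]
cv2.imwrite("pics/wc.png",cv2.resize(im,None,fx=3.7,fy=3.7,interpolation=cv2.INTER_CUBIC))
c=np.array([.4725,.197,.035]);
for yaw in [-36.3]:
    a=np.radians(yaw);X=np.array([np.cos(a),np.sin(a),0])
    t=np.radians(28)
    for r in (.097,.117,.133):
        p=c+r*(-np.sin(t)*X+np.cos(t)*np.array([0,0,1]));print(r,p.round(4),proj("wrist",p,i),proj("top",p),proj("scene",p))
E
```

```text
[0.3942 0.2002 0.09  ]
[0.4448 0.2693 0.09  ]
[0.5008 0.1221 0.09  ]
[0.55   0.1904 0.09  ]
[0.47241977 0.19546093 0.09      ] -36.54465898603765 0.13183073036774282 0.08564572695809806
lever end z.152 [0.42388531 0.2311477  0.152     ]
0.097 [0.4358 0.224  0.1206] [259.35770385 183.90533326] [178.35709259 211.34700999] [324.81768098 219.36833562]
0.117 [0.4282 0.2295 0.1383] [259.49690995 179.48955033] [175.67351512 213.60022545] [329.06578763 215.28063324]
0.133 [0.4222 0.234  0.1524] [259.62547641 175.41046809] [173.48103799 215.44127125] [332.51836558 211.9538129 ]
```

View pics/wc.png

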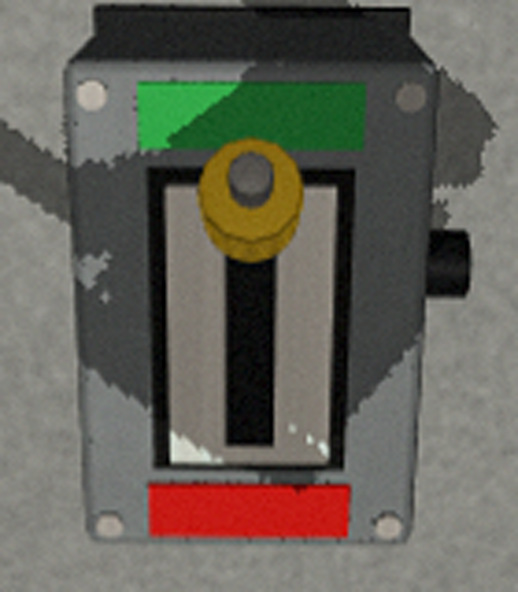

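Emit:
step_arm --commands '[[[0.15, 0, 4, 0, 8.5], [0.15, 0, 8, 0, 8.5], [0.15, 0, 11, 0, 8.5], [0.15, 0, 12.7, 0, 8.5], [0.15, 0, 12.7, 0, 8.5], [0.15, 0, 12.7, 0, 8.5], [0.15, 0, 12.7, 0, 8.5]]]' --grip_force 20

```text
time_s: 3.0
ee_pos: [0.4361, 0.2234, 0.128]
ee_rot: [0.312, 0.95, 0.001, 0.001]
force: [0.4, -0.3, -0.2]
opening: 0.0851
```

```bash
python3 - <<'E'
from h import *
s=env.get_state();print(s['time_s'],s['ee_pos'],s['force'])
for n in ["wrist"]:
    cv2.imwrite(f"pics/{n}2.png",env.snapshot(n)[:,:,::-1])
t=env.snapshot("scene")[:,:,::-1][170:280,250:370];cv2.imwrite("pics/sc2.png",cv2.resize(t,None,fx=5,fy=5,interpolation=cv2.INTER_CUBIC))
E
```

```text
3.0 [0.43613637 0.22339227 0.1280284 ] [ 0.36577637 -0.29529082 -0.18618509]
```

View pics/wrist2.png

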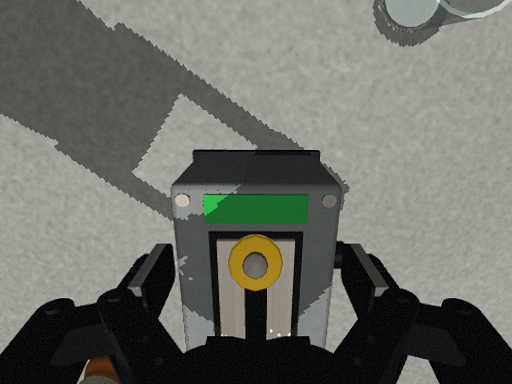

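View pics/sc2.png

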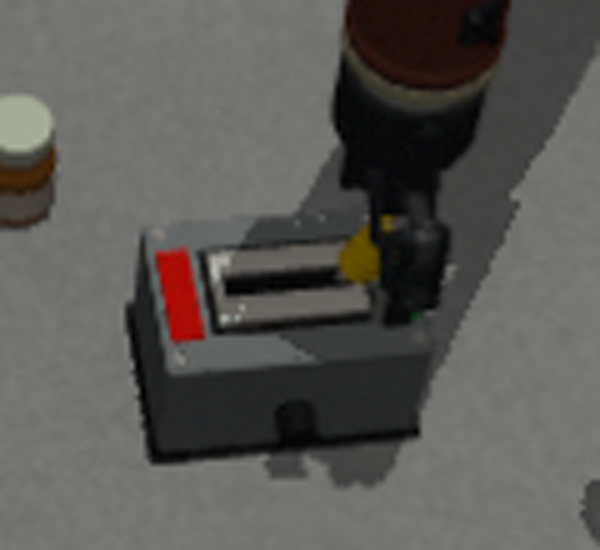

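Emit:
step_arm --commands '[[[0, 0, 0.2, 0, 8.5], [0, 0, 0.2, 0, 4], [0, 0, 0.2, 0, 3], [0, 0, 0.2, 0, 2], [0, 0, 0.2, 0, 2], [0, 0, 0.2, 0, 2], [0, 0, 0.2, 0, 2], [0, 0, 0.2, 0, 2], [0, 0, 0.2, 0, 2], [0, 0, 0.2, 0, 2]]]' --grip_force 20

```text
time_s: 4.1
ee_pos: [0.4346, 0.2234, 0.1244]
ee_rot: [0.312, 0.95, -0.0, -0.0]
force: [-3.7, -1.8, 4.8]
opening: 0.0233
```

```bash
python3 - <<'E'
from h import *
s=env.get_state();print(s['time_s'],s['ee_pos'],s['force'],s['moment'],s['opening'])
cv2.imwrite(f"pics/wrist3.png",env.snapshot("wrist")[:,:,::-1])
E
```

```text
4.1 [0.4346001  0.22336858 0.124357  ] [-3.72828118 -1.78482211  4.80732758] [-0.50788747  0.69083149 -0.08219893] 0.02333479579880213
```

View pics/wrist3.png

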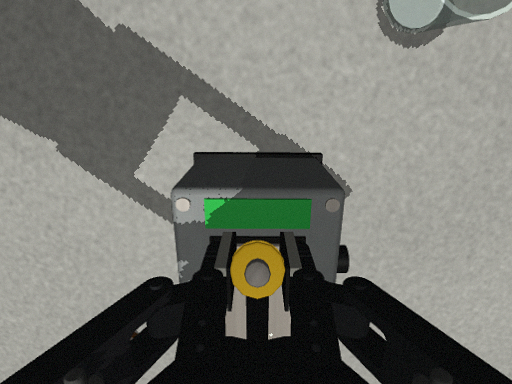

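Emit:
step_arm --commands '[[[0.05, 0, -0.09, 0, 2], [0.09, 0, -0.18, 0, 2], [0.14, 0, -0.27, 0, 2], [0.19, 0, -0.35, 0, 2], [0.19, 0, -0.35, 0, 2], [0.19, 0, -0.35, 0, 2]]]'

```text
time_s: 4.75
ee_pos: [0.4331, 0.2244, 0.1276]
ee_rot: [0.312, 0.95, -0.0, -0.0]
force: [-0.8, -4.2, -2.3]
opening: 0.0235
```

Emit:
step_arm --commands '[[[0.05, -0.03, -0.09, 0, 2], [0.05, -0.05, -0.09, 0, 2], [0.09, -0.05, -0.18, 0, 2], [0.09, -0.05, -0.18, 0, 2], [0.09, -0.05, -0.18, 0, 2]]]'

```text
time_s: 5.25
ee_pos: [0.4322, 0.2249, 0.1297]
ee_rot: [0.312, 0.95, 0.0, 0.0]
force: [0.8, -2.9, -3.1]
opening: 0.0232
```

Emit:
step_arm --commands '[[[0.05, -0.02, -0.09, 0, 2], [0.05, -0.04, -0.09, 0, 2], [0.05, -0.04, -0.09, 0, 2]]]'

```text
time_s: 5.55
ee_pos: [0.4318, 0.2251, 0.1307]
ee_rot: [0.312, 0.95, 0.0, 0.0]
force: [1.6, -0.6, -2.3]
opening: 0.023
```

Emit:
step_arm --commands '[[[0.05, 0, -0.09, 0, 2], [0.05, 0, -0.09, 0, 2], [0.05, 0, -0.09, 0, 2]]]'

```text
time_s: 5.85
ee_pos: [0.4314, 0.2253, 0.1316]
ee_rot: [0.312, 0.95, 0.0, 0.0]
force: [1.4, 0.3, -2.4]
opening: 0.0233
```

Emit:
step_arm --commands '[[[0.05, 0, -0.09, 0, 2], [0.05, 0, -0.09, 0, 2], [0.05, 0, -0.09, 0, 2]]]'

```text
time_s: 6.15
ee_pos: [0.431, 0.2256, 0.1325]
ee_rot: [0.312, 0.95, 0.0, 0.0]
force: [2.0, 0.1, -3.8]
opening: 0.0235
```

```bash
python3 - <<'E'
from h import *
s=env.get_state();print(s['time_s'],s['ee_pos'],s['force'],s['moment'],s['opening'])
cv2.imwrite(f"pics/wrist4.png",env.snapshot("wrist")[:,:,::-1])
t=env.snapshot("scene")[:,:,::-1][190:270,265:365];cv2.imwrite("pics/sc4.png",cv2.resize(t,None,fx=7,fy=7,interpolation=cv2.INTER_CUBIC))
E
```

```text
6.15 [0.43098435 0.22557023 0.13248021] [ 2.00054516  0.13466059 -3.76570086] [ 0.24085153 -0.34292467  0.05435093] 0.02347431387257838
```

View pics/wrist4.png

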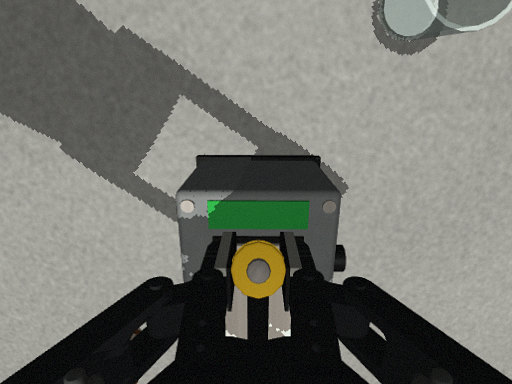

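View pics/sc4.png

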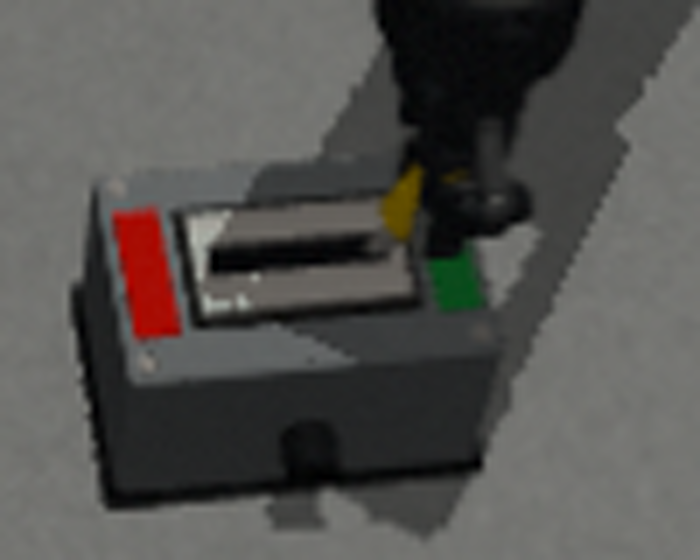

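Emit:
step_arm --commands '[[[0.04, 0, -0.07, 0, 2], [0.04, 0, -0.07, 0, 2], [0.04, 0, -0.07, 0, 2]]]'

```text
time_s: 6.55
ee_pos: [0.4306, 0.2257, 0.1331]
ee_rot: [0.312, 0.95, 0.0, 0.0]
force: [3.7, 2.0, -3.2]
opening: 0.0232
```

Emit:
step_arm --commands '[[[0.04, 0, -0.07, 0, 2], [0.04, 0, -0.07, 0, 2], [0.04, 0, -0.07, 0, 2]]]'

```text
time_s: 6.85
ee_pos: [0.4303, 0.2259, 0.1339]
ee_rot: [0.312, 0.95, 0.0, 0.0]
force: [3.2, 1.6, -3.2]
opening: 0.0237
```

Emit:
step_arm --commands '[[[0.05, 0, -0.09, 0, 2], [0.05, 0, -0.09, 0, 2], [0.05, 0, -0.09, 0, 2]]]'

```text
time_s: 7.15
ee_pos: [0.4301, 0.2261, 0.1346]
ee_rot: [0.312, 0.95, 0.0, 0.0]
force: [5.3, 0.2, -5.6]
opening: 0.0231
```

Emit:
step_arm --commands '[[[0.04, 0, -0.07, 0, 2], [0.04, 0, -0.07, 0, 2], [0.04, 0, -0.07, 0, 2]]]'

```text
time_s: 7.45
ee_pos: [0.43, 0.2261, 0.1352]
ee_rot: [0.312, 0.95, 0.0, 0.001]
force: [6.5, 0.7, -7.0]
opening: 0.0234
```

Emit:
step_arm --commands '[[[-0.04, 0, 0.05, 0, 2], [-0.2, 0, -0.04, 0, 2], [-0.38, 0, -0.12, 0, 2], [-0.55, 0, -0.2, 0, 2], [-0.73, 0, -0.28, 0, 2], [-0.9, 0, -0.36, 0, 2], [-1.08, 0, -0.43, 0, 2], [-1.08, 0, -0.43, 0, 2]]]'

```text
time_s: 8.25
ee_pos: [0.4375, 0.2204, 0.1393]
ee_rot: [0.312, 0.95, 0.0, -0.001]
force: [1.5, 5.0, -4.9]
opening: 0.0234
```

```bash
cat > r.py <<'E'
from h import *
s=env.get_state();P=s['ee_pos']-[.4725,.1965,.035+.003];a=np.radians(-36.3)
bx=P[0]*np.cos(a)+P[1]*np.sin(a);by=-P[0]*np.sin(a)+P[1]*np.cos(a);r=np.hypot(bx,P[2]);th=np.arctan2(bx,P[2])
f=s['force'];fx=f[0]*np.cos(a)+f[1]*np.sin(a);fy=-f[0]*np.sin(a)+f[1]*np.cos(a)
print("bx,by,z mm",(np.array([bx,by,P[2]])*1e3).round(2),"r",r*1e3,"th",np.degrees(th),"f box",fx,fy,f[2],"axial",fx*np.sin(th)+f[2]*np.cos(th),"tang",fx*np.cos(th)-f[2]*np.sin(th))
E
python3 r.py
```

```text
bx,by,z mm [-42.36  -1.45 101.28] r 109.78507035510393 th -22.694834903359517 f box -1.7545942314321985 4.855076709208523 -4.889855458410695 axial -3.8342854130761443 tang -3.5053591388323566
```

Emit:
step_arm --commands '[[[0.03, -0.05, -0.07, 0, 2], [0.03, -0.05, -0.07, 0, 2], [0.03, -0.05, -0.07, 0, 2]]]'

```text
time_s: 8.55
ee_pos: [0.4374, 0.2203, 0.14]
ee_rot: [0.312, 0.95, 0.001, -0.0]
force: [3.8, 5.2, -5.6]
opening: 0.0233
```

```bash
python3 r.py
```

```text
bx,by,z mm [-42.37  -1.59 102.01] r 110.46004807144898 th -22.55731071347378 f box 0.025767332716588598 6.432836629079397 -5.572190953074119 axial -5.155782195334207 tang -2.1137374310048935
```

Emit:
step_arm --commands '[[[-0.18, 0.05, -0.08, 0, 2], [-0.36, 0.1, -0.16, 0, 2], [-0.36, 0.1, -0.16, 0, 2]]]'

```text
time_s: 8.85
ee_pos: [0.4404, 0.2184, 0.1414]
ee_rot: [0.312, 0.95, -0.0, -0.001]
force: [1.4, 4.1, -5.4]
opening: 0.0232
```

```bash
python3 r.py
```

```text
bx,by,z mm [-38.8   -1.36 103.4 ] r 110.43752975539255 th -20.56956773923946 f box -1.2973579629640677 4.090336203917588 -5.427732864261931 axial -4.625875236330269 tang -3.1216502090659803
```

Emit:
step_arm --commands '[[[-0.36, 0.05, -0.12, 0, 2], [-0.73, 0.05, -0.23, 0, 2], [-1.1, 0.05, -0.33, 0, 2], [-1.47, 0.05, -0.42, 0, 2], [-1.85, 0.05, -0.49, 0, 2], [-1.85, 0.05, -0.49, 0, 2]]]'

```text
time_s: 9.45
ee_pos: [0.4565, 0.207, 0.1467]
ee_rot: [0.312, 0.95, -0.001, -0.0]
force: [-1.3, -2.4, -4.2]
opening: 0.0234
```

```bash
python3 r.py
```

```text
bx,by,z mm [-19.16  -0.99 108.72] r 110.40056834764863 th -9.995374441883877 f box 0.41799442454053115 -2.690828971338009 -4.245368438916382 axial -4.253481991833924 tang -0.32521295521366794
```

Emit:
step_arm --commands '[[[-0.38, -0.02, -0.09, 0, 2], [-0.76, -0.02, -0.14, 0, 2], [-1.15, -0.02, -0.17, 0, 2], [-1.53, -0.02, -0.19, 0, 2], [-1.92, -0.02, -0.2, 0, 2], [-1.92, -0.02, -0.2, 0, 2]]]'

```text
time_s: 10.05
ee_pos: [0.472, 0.1957, 0.1487]
ee_rot: [0.312, 0.95, -0.0, 0.0]
force: [-2.9, -3.0, -4.1]
opening: 0.0231
```

```bash
python3 r.py
```

```text
bx,by,z mm [ 6.0000e-02 -9.2000e-01  1.1072e+02] r 110.72019361408955 th 0.03264721099907117 f box -0.541620414594995 -4.117519694474073 -4.137377815706308 axial -4.137685760070143 tang -0.539262843442334
```

Emit:
step_arm --commands '[[[0, 0.05, -0.08, 0, 2], [0, 0.05, -0.08, 0, 2], [0, 0.05, -0.08, 0, 2]]]'

```text
time_s: 10.35
ee_pos: [0.4718, 0.1961, 0.1495]
ee_rot: [0.312, 0.95, -0.001, 0.0]
force: [-3.7, -4.3, -4.4]
opening: 0.0231
```

```bash
python3 r.py
```

```text
bx,by,z mm [ -0.27  -0.74 111.46] r 111.46522282791955 th -0.13747056350756723 f box -0.40521511341222594 -5.6876687599017695 -4.432523226671096 axial -4.4315382309627385 tang -0.4158489517025071
```

Emit:
step_arm --commands '[[[0, -0.1, -0.07, 0, 2], [0, -0.1, -0.07, 0, 2], [0, -0.1, -0.07, 0, 2]]]'

```text
time_s: 10.65
ee_pos: [0.4716, 0.1959, 0.1503]
ee_rot: [0.312, 0.95, 0.0, 0.0]
force: [-0.6, -2.2, -5.6]
opening: 0.0233
```

```bash
python3 r.py; python3 - <<'E'
from h import *
cv2.imwrite(f"pics/wrist5.png",env.snapshot("wrist")[:,:,::-1])
t=env.snapshot("scene")[:,:,::-1][190:270,265:365];cv2.imwrite("pics/sc5.png",cv2.resize(t,None,fx=7,fy=7,interpolation=cv2.INTER_CUBIC))
E
```

```text
bx,by,z mm [ -0.39  -1.01 112.33] r 112.32764109219758 th -0.19871579309714055 f box 0.8369810108901349 -2.083946699490931 -5.610933022412852 axial -5.613802125542421 tang 0.8175159263580737
```

View pics/wrist5.png

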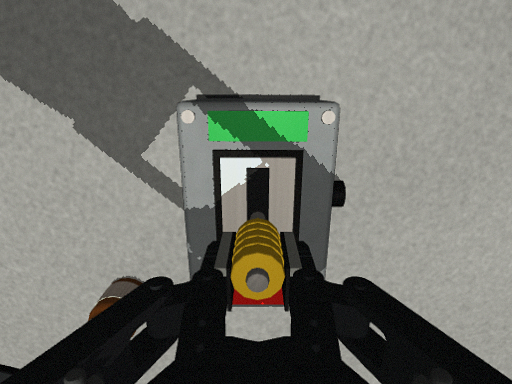

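View pics/sc5.png

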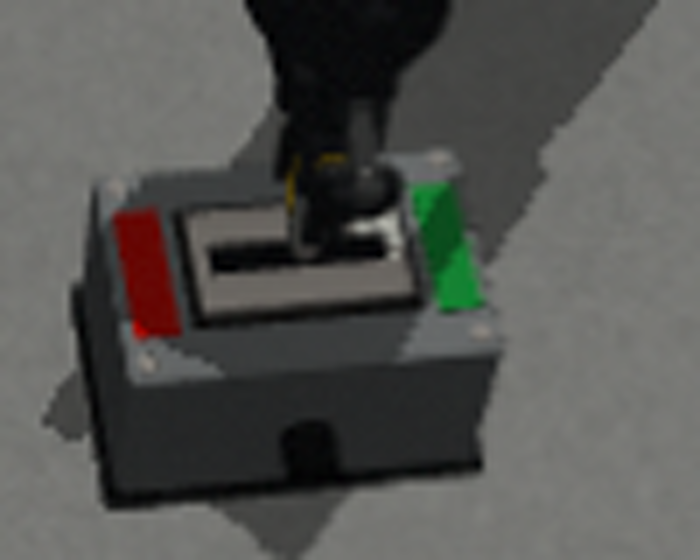

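Emit:
step_arm --commands '[[[-0.5, -0.02, 0.01, 0, 2], [-1.0, -0.02, 0.04, 0, 2], [-1.5, -0.02, 0.1, 0, 2], [-1.98, -0.02, 0.17, 0, 2], [-1.98, -0.02, 0.17, 0, 2]]]'

```text
time_s: 11.25
ee_pos: [0.4879, 0.1837, 0.1487]
ee_rot: [0.312, 0.95, 0.0, 0.0]
force: [-2.8, 0.2, -3.6]
opening: 0.0234
```

```bash
python3 r.py
```

```text
bx,by,z mm [ 20.05  -1.2  110.73] r 112.52613035762572 th 10.262324737356709 f box -2.340892005319894 -1.4822003136496913 -3.620878963835455 axial -3.9799957030415274 tang -1.6583648739308514
```

Emit:
step_arm --commands '[[[-0.46, 0, 0.06, 0, 2], [-0.92, 0, 0.17, 0, 2], [-1.4, 0, 0.3, 0, 2], [-1.86, 0, 0.45, 0, 2], [-1.86, 0, 0.45, 0, 2]]]'

```text
time_s: 11.75
ee_pos: [0.5028, 0.1726, 0.1439]
ee_rot: [0.312, 0.95, -0.0, 0.0]
force: [-2.0, 0.5, -4.7]
opening: 0.0232
```

```bash
python3 r.py
```

```text
bx,by,z mm [ 38.61  -1.34 105.95] r 112.76511174262698 th 20.02433204121696 f box -1.900839299760824 -0.8195987267556106 -4.722658373199687 axial -5.088044697190087 tang -0.16879962341239496
```

Emit:
step_arm --commands '[[[-0.37, 0, 0.13, 0, 2], [-0.74, 0, 0.28, 0, 2], [-1.1, 0, 0.44, 0, 2], [-1.44, 0, 0.62, 0, 2], [-1.44, 0, 0.62, 0, 2]]]'

```text
time_s: 12.25
ee_pos: [0.5142, 0.1642, 0.1377]
ee_rot: [0.312, 0.95, -0.0, 0.0]
force: [-2.4, 1.1, -4.2]
opening: 0.0234
```

```bash
python3 r.py
```

```text
bx,by,z mm [52.74 -1.37 99.67] r 112.76453150773588 th 27.884280761357115 f box -2.5616964760488004 -0.5712350293410047 -4.209369791574877 axial -4.91870958911573 tang -0.29559914675948473
```

Emit:
step_arm --commands '[[[-0.18, 0, 0.1, 0, 2], [-0.18, 0, 0.1, 0, 2]]]'

```text
time_s: 12.45
ee_pos: [0.5153, 0.1633, 0.1368]
ee_rot: [0.312, 0.95, -0.0, 0.0]
force: [-1.3, 0.6, -3.6]
opening: 0.0231
```

```bash
python3 r.py
```

```text
bx,by,z mm [54.17 -1.37 98.81] r 112.6850471046963 th 28.73280942501912 f box -1.4342645792859472 -0.32198237944933855 -3.6054280486143804 axial -3.850983245965555 tang 0.4755568698086421
```

Emit:
step_arm --commands '[[[-0.18, 0, 0.1, 0, 2], [-0.27, 0, 0.14, 0, 2], [-0.27, 0, 0.14, 0, 2]]]'

```text
time_s: 12.75
ee_pos: [0.5174, 0.1618, 0.1354]
ee_rot: [0.312, 0.95, -0.0, -0.0]
force: [-3.1, 0.6, -3.3]
opening: 0.0233
```

```bash
python3 r.py
```

```text
bx,by,z mm [56.77 -1.39 97.42] r 112.75311739766335 th 30.232105004398647 f box -2.867891925966844 -1.4077714948214322 -3.255597475063202 axial -4.2568082917139325 tang -0.8386311383792175
```

Emit:
step_arm --commands '[[[-0.1, 0, 0.06, 0, 2], [-0.18, 0, 0.1, 0, 2], [-0.18, 0, 0.1, 0, 2]]]'

```text
time_s: 13.05
ee_pos: [0.5189, 0.1607, 0.1345]
ee_rot: [0.312, 0.95, -0.0, 0.0]
force: [-2.9, -0.1, -2.8]
opening: 0.0235
```

```bash
python3 r.py; python3 - <<'E'
from h import *
cv2.imwrite(f"pics/wrist6.png",env.snapshot("wrist")[:,:,::-1])
t=env.snapshot("scene")[:,:,::-1][190:270,265:365];cv2.imwrite("pics/sc6.png",cv2.resize(t,None,fx=7,fy=7,interpolation=cv2.INTER_CUBIC))
E
```

```text
bx,by,z mm [58.62 -1.36 96.48] r 112.89807501220983 th 31.282978146152512 f box -2.3244804142359565 -1.7715906506329255 -2.8273377318384236 axial -3.6233018429111556 tang -0.5183932881514053
```

View pics/wrist6.png

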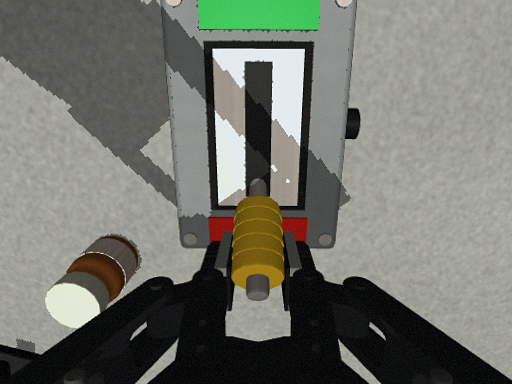

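View pics/sc6.png

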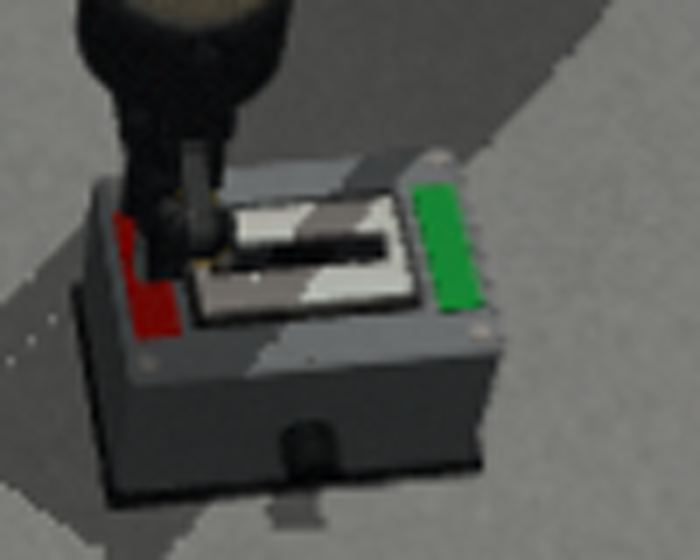

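```bash
python3 - <<'E'
from h import *
i=env.camera_info("wrist")
a=np.radians(-36.3);X=np.array([np.cos(a),np.sin(a),0]);c=np.array([.4725,.1965,.035])
for t in (22,25,28,30,32):
    u=np.sin(np.radians(t))*X+np.cos(np.radians(t))*np.array([0,0,1])
    print(t,[proj("wrist",c+r*u,i).round(1) for r in (.063,.133)])
for p in [(189.5,239.5),(325,239.5)]:print(onz("wrist",p,.09,i))
im=cv2.imread("pics/wrist6.png")[150:320,180:340]
cv2.imwrite("pics/wc6.png",cv2.resize(im,None,fx=3.5,fy=3.5,interpolation=cv2.INTER_CUBIC))
E
```

```text
22 [array([260.6, 174. ]), array([262. , 283.9])]
25 [array([260.6, 178.5]), array([261.9, 292.9])]
28 [array([260.5, 182.6]), array([261.7, 300.4])]
30 [array([260.5, 185.2]), array([261.6, 304.6])]
32 [array([260.5, 187.7]), array([261.5, 308.2])]
[0.50026252 0.12092169 0.09      ]
[0.55066182 0.18948605 0.09      ]
```

View pics/wc6.png

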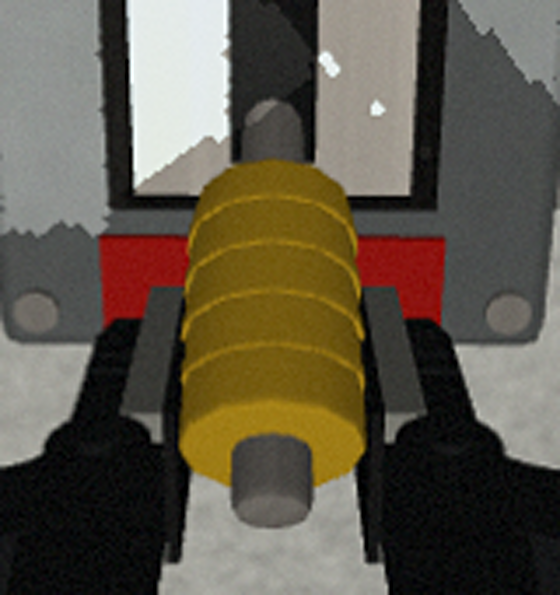

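Emit:
step_arm --commands '[[[-0.1, 0, 0.06, 0, 2], [-0.2, 0, 0.12, 0, 2], [-0.3, 0, 0.18, 0, 2], [-0.3, 0, 0.18, 0, 2]]]'

```text
time_s: 13.55
ee_pos: [0.521, 0.1592, 0.1326]
ee_rot: [0.312, 0.95, 0.0, -0.001]
force: [-5.6, 1.3, -1.6]
opening: 0.0235
```

```bash
python3 r.py
```

```text
bx,by,z mm [61.13 -1.38 94.56] r 112.59830579629318 th 32.88422244165365 f box -5.340679971386038 -2.2580433952533534 -1.5539625266921908 axial -4.204656185694158 tang -3.6412262290650665
```

Emit:
step_arm --commands '[[[0.09, 0, 0.18, 0, 2], [0.18, 0, 0.36, 0, 2], [0.27, 0, 0.53, 0, 2], [0.36, 0, 0.7, 0, 2], [0.43, 0, 0.84, 0, 2], [0.43, 0, 0.84, 0, 2]]]'

```text
time_s: 14.15
ee_pos: [0.5186, 0.1613, 0.126]
ee_rot: [0.312, 0.95, -0.0, 0.001]
force: [-6.8, -1.1, 7.0]
opening: 0.0236
```

```bash
python3 r.py
```

```text
bx,by,z mm [58.01 -1.06 88.01] r 105.40726970816326 th 33.391614640502794 f box -4.805552276286653 -4.95299213220063 6.951738629332158 axial 3.1594273442065393 tang -7.83824097022749
```

```bash
python3 - <<'E'
from h import *
im=env.snapshot("wrist")[:,:,::-1];cv2.imwrite("pics/wrist7.png",im)
i=env.camera_info("wrist")
cv2.imwrite("pics/wc7.png",cv2.resize(im[150:320,180:340],None,fx=3.5,fy=3.5,interpolation=cv2.INTER_CUBIC))
a=np.radians(-36.3);X=np.array([np.cos(a),np.sin(a),0]);c=np.array([.4725,.1965,.035])
for t in (22,25,28,30):
    u=np.sin(np.radians(t))*X+np.cos(np.radians(t))*np.array([0,0,1])
    print(t,[proj("wrist",c+r*u,i).round(1) for r in (.063,.077,.117,.133)])
E
```

```text
22 [array([260.1, 179.2]), array([260.3, 196.5]), array([261.1, 262.9]), array([261.6, 299.8])]
25 [array([260.1, 183.8]), array([260.3, 202.2]), array([261. , 271.3]), array([261.4, 308.7])]
28 [array([260.1, 188.1]), array([260.2, 207.4]), array([260.9, 278.5]), array([261.2, 316. ])]
30 [array([260. , 190.7]), array([260.2, 210.6]), array([260.8, 282.6]), array([261.1, 320. ])]
```

View pics/wc7.png

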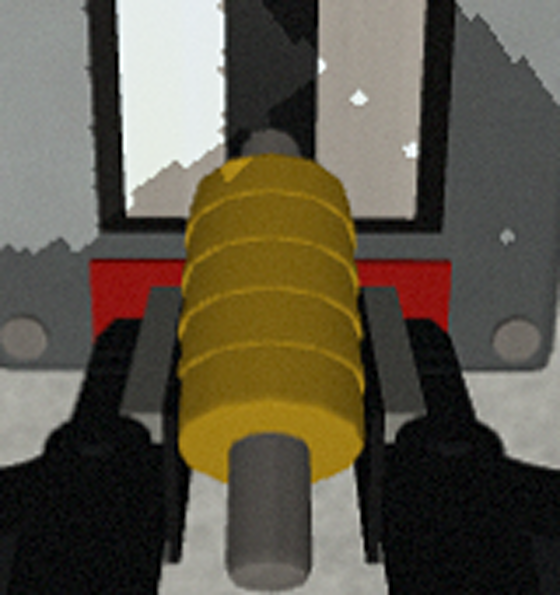

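Emit:
step_arm --commands '[[[0.1, 0, -0.05, 0, 2], [0.1, 0, -0.05, 0, 3], [0.1, 0, -0.05, 0, 5], [0.1, 0, -0.05, 0, 8.5], [0.1, 0, -0.05, 0, 8.5], [0.1, 0, -0.05, 0, 8.5], [0.1, 0, -0.05, 0, 8.5]]]'

```text
time_s: 14.9
ee_pos: [0.517, 0.1621, 0.1247]
ee_rot: [0.312, 0.95, 0.0, 0.0]
force: [-0.1, 0.6, 0.6]
opening: 0.085
```

```bash
python3 r.py;  python3 - <<'E'
from h import *
im=env.snapshot("wrist")[:,:,::-1];cv2.imwrite("pics/wrist8.png",im);print(env.get_state()['opening'])
E
```

```text
bx,by,z mm [56.24 -1.33 86.74] r 103.38224957680205 th 32.95805326855077 f box -0.4453552861005407 0.44701077503841796 0.6382139972172484 axial 0.2932212691853957 tang -0.7208881497146545
0.08489457131650932
```

View pics/wrist8.png

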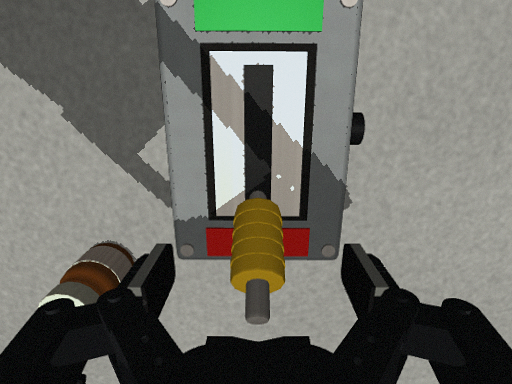

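Emit:
step_arm --commands '[[[0, 0, -3, 0, 8.5], [0, 0, -7, 0, 8.5], [0, 0, -11, 0, 8.5], [2, 0, -13, 0, 8.5], [4, 0, -13, 0, 8.5], [4, 0, -13, 0, 8.5], [4, 0, -13, 0, 8.5]]]'

```text
time_s: 15.65
ee_pos: [0.4837, 0.186, 0.2532]
ee_rot: [0.311, 0.95, -0.001, -0.001]
force: [1.3, -0.7, -0.6]
opening: 0.0848
```

```bash
python3 - <<'E'
from h import *
i=env.camera_info("wrist");im=env.snapshot("wrist")[:,:,::-1];cv2.imwrite("pics/wrist9.png",im)
t=env.snapshot("scene")[:,:,::-1][180:270,255:365].copy();cv2.imwrite("pics/sc9.png",cv2.resize(t,None,fx=6,fy=6,interpolation=cv2.INTER_CUBIC))
a=np.radians(-36.3);X=np.array([np.cos(a),np.sin(a),0])
for c in (np.array([.4725,.1965,.035]),):
  for t in (20,24,26,28):
    u=np.sin(np.radians(t))*X+np.cos(np.radians(t))*np.array([0,0,1])
    print(t,[(proj("wrist",c+r*u,i).round(1),((proj("scene",c+r*u)-[255,180]+.5)*6-.5).round(0)) for r in (.077,.117,.133)])
for p in [(0,)]:pass
print(env.get_state()['force'],env.get_state()['ee_pos'])
E
```

```text
20 [(array([260.1, 191.4]), array([263., 269.])), (array([260.4, 220.9]), array([240., 224.])), (array([260.5, 234.9]), array([231., 205.]))]
24 [(array([260.1, 195.6]), array([252., 273.])), (array([260.3, 227.4]), array([223., 229.])), (array([260.4, 242.3]), array([211., 211.]))]
26 [(array([260.1, 197.6]), array([246., 275.])), (array([260.3, 230.4]), array([215., 232.])), (array([260.4, 245.6]), array([202., 215.]))]
28 [(array([260.1, 199.4]), array([241., 277.])), (array([260.2, 233.1]), array([206., 235.])), (array([260.3, 248.7]), array([192., 218.]))]
[ 1.24697685  0.52469855 -0.33804451] [0.48421647 0.18550704 0.25315545]
```

View pics/wrist9.png

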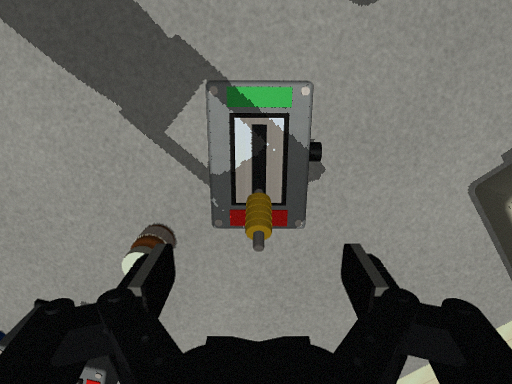

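View pics/sc9.png

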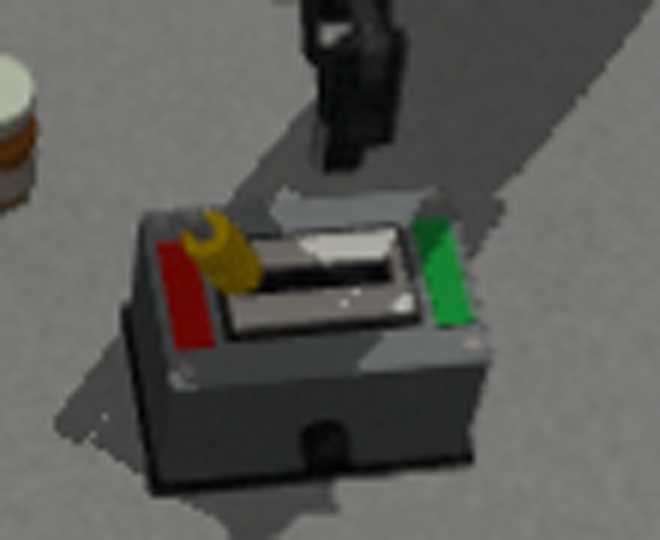

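```bash
python3 - <<'E'
from h import *
im=cv2.imread("pics/wrist9.png")[170:260,210:310]
cv2.imwrite("pics/wc9.png",cv2.resize(im,None,fx=6,fy=6,interpolation=cv2.INTER_CUBIC))
i=env.camera_info("wrist")
a=np.radians(-36.3);X=np.array([np.cos(a),np.sin(a),0]);Y=np.array([-X[1],X[0],0]);Z=np.array([0,0,1.])
c=np.array([.4725,.1965,.035])
for t in (25,26.5,28):
    t=np.radians(t);u=np.sin(t)*X+np.cos(t)*Z;w=np.cos(t)*X-np.sin(t)*Z
    f=lambda p:((proj("wrist",p,i)-[210,170]+.5)*6-.5)[1].round(0)
    print("end centre",f(c+.133*u),"end far edge",f(c+.133*u+.005*w))
    for L in (0,.0015,.003,.006,.011):
        print(L,"top rim red edge",f(c+(.117+L)*u+.012*w),"top rim green",f(c+(.117+L)*u-.012*w),"bottom rim green",f(c+(.077+L)*u-.012*w))
E
```

```text
end centre 442.0 end far edge 464.0
0 top rim red edge 403.0 top rim green 298.0 bottom rim green 104.0
0.0015 top rim red edge 411.0 top rim green 306.0 bottom rim green 111.0
0.003 top rim red edge 419.0 top rim green 314.0 bottom rim green 117.0
0.006 top rim red edge 436.0 top rim green 331.0 bottom rim green 131.0
0.011 top rim red edge 464.0 top rim green 359.0 bottom rim green 153.0
end centre 457.0 end far edge 477.0
0 top rim red edge 414.0 top rim green 314.0 bottom rim green 115.0
0.0015 top rim red edge 422.0 top rim green 322.0 bottom rim green 121.0
0.003 top rim red edge 430.0 top rim green 330.0 bottom rim green 128.0
0.006 top rim red edge 447.0 top rim green 347.0 bottom rim green 142.0
0.011 top rim red edge 475.0 top rim green 376.0 bottom rim green 165.0
end centre 471.0 end far edge 490.0
0 top rim red edge 423.0 top rim green 329.0 bottom rim green 125.0
0.0015 top rim red edge 432.0 top rim green 337.0 bottom rim green 132.0
0.003 top rim red edge 440.0 top rim green 346.0 bottom rim green 139.0
0.006 top rim red edge 457.0 top rim green 363.0 bottom rim green 153.0
0.011 top rim red edge 486.0 top rim green 393.0 bottom rim green 177.0
```

View pics/wc9.png

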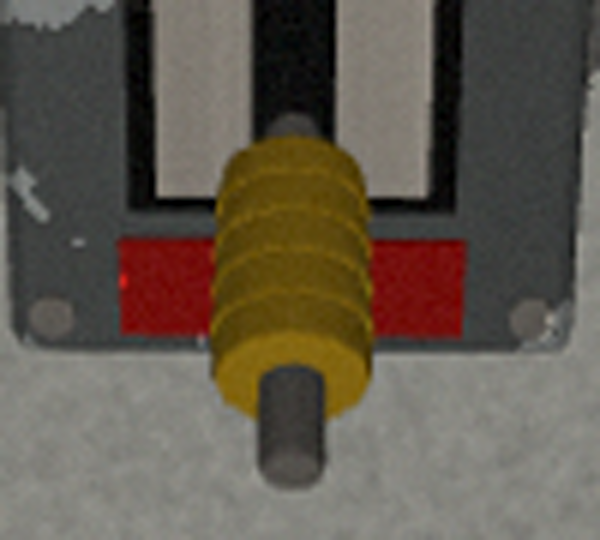

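```bash
python3 - <<'E'
from bench import env
print(env.get_state()['force']);print(env.finish_job())
E
```

```text
[ 1.24697685  0.52469855 -0.33804451]
the job is handed in; nothing more can be done
None
```

The yellow-collared isolator is switched over to red and, as far as the cameras show, locked there. I handed the job in at about 16 s; no verdict is reported.

- **What I did:** I pinched the collar and lifted it along the lever in small steps until the pull rose from about 4 N to 8.5 N at roughly 11 mm of lift. I took that as the stop. I kept it up while swinging to the red end stop, lowered it, released it and withdrew.
- **Last checks:** In the wrist and scene pictures the lever stands at about 27–28° towards red. The collar sits 0–0.7 mm above home by the projected rim positions. The gripper is open and about 10 cm clear. I did not measure the mount's rise at the end.
- **Disagreements:** During the swing the radius and angle from my pivot estimate came out about 3 mm and 5° too large by the end. The pivot estimate is probably a few mm off along the box, or the collar slipped slightly in the pads. I therefore steered the swing by force and picture: the pull along the lever stayed between about 3.6 and 5.6 N. After lowering, the collar met resistance 2 mm earlier than I had commanded.
- **Other objects:** The arm kept clear of the jar, beaker, tip box and blue isolator on its planned path. I took no separate pictures to confirm they had not moved.

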